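# Clip down the lid of a cheese tub

### The job

Close the cheese tub: first press its lid down until it is fully home on the rim, then snap the four lid clips down over the rim, going in opposite-corner order: any clip first, then the one at the opposite corner, then the other two. Push by feel and gently, never with more than about 25 N, so that each clip snaps shut and lies flat, then let go; leave the other things on the counter where they are.

Things in the scene. Friction and masses are not known exactly. Their poses are not given: they have to be found in the camera images.
- board: Wooden board 190 (its x) by 250 (its y) by 16 mm, fixed to the counter. Origin: centre of its underside, z up. The tub stands centred on it, sides along its x and y: clear plastic, 150 (x) by 210 (y) mm, lid underside 85 mm above the tub's bottom when home. Its screw feet hold it 0 to 16 mm above the board: that height differs each time and is not measured; feel for it.
- lid (a joint): Height of the lid above home, m: 0 = fully home on the rim; starts 5 to 8 mm proud. It moves only straight up and down, stays level wherever it is pushed and stays where it is left: it sticks with about 10 N and is damped by 60 N per m/s, so it sinks under a steady 11 to 14 N until it meets its stop, which sits on a soft gasket (gives 0.1 mm per N). A white plate 158 (x) by 218 (y) mm, 8 thick, its middle 60 by 90 mm 2 mm higher.
- clip1 (a joint): Angle of the grey clip at the board's +x +y corner (clip3 is diagonally across), rad: 0 = flat, snapped over the rim, hard stop; 1.57 = upright. Starts at 1.0 to 1.5, stays where left. Near the end its barb rides over the rim: resistance grows from 0.15 rad on to a peak at about 0.09 rad (felt 30 mm from the hinge: about 6 N on the first clip, up to 11 N on the last), then it snaps to 0 and stays. Snaps only if the lid is home.
- clip1_place (a point): Point fixed to the board: where the middle of clip1's hinge (along the board's y) is with the lid home and the feet at 0; the true hinge is straight above, by the feet's 0 to 16 mm plus the lid's height. +x 45 and +y 66 mm from the board's centre, 12 mm above the lid's underside. The clip is 44 long from its hinge (towards +x when flat), 30 wide, 4 thick (hinge line at mid-thickness); its end bends down 25 mm outside the rim.
- clip2 (a joint): Angle of the grey clip at the board's -x +y corner (clip4 is diagonally across), rad: 0 = flat, snapped over the rim, hard stop; 1.57 = upright. Starts at 1.0 to 1.5, stays where left. Near the end its barb rides over the rim: resistance grows from 0.15 rad on to a peak at about 0.09 rad (felt 30 mm from the hinge: about 6 N on the first clip, up to 11 N on the last), then it snaps to 0 and stays. Snaps only if the lid is home.
- clip2_place (a point): Point fixed to the board: where the middle of clip2's hinge (along the board's y) is with the lid home and the feet at 0; the true hinge is straight above, by the feet's 0 to 16 mm plus the lid's height. -x 45 and +y 66 mm from the board's centre, 12 mm above the lid's underside. The clip is 44 long from its hinge (towards -x when flat), 30 wide, 4 thick (hinge line at mid-thickness); its end bends down 25 mm outside the rim.
- clip3 (a joint): Angle of the grey clip at the board's -x -y corner (clip1 is diagonally across), rad: 0 = flat, snapped over the rim, hard stop; 1.57 = upright. Starts at 1.0 to 1.5, stays where left. Near the end its barb rides over the rim: resistance grows from 0.15 rad on to a peak at about 0.09 rad (felt 30 mm from the hinge: about 6 N on the first clip, up to 11 N on the last), then it snaps to 0 and stays. Snaps only if the lid is home.
- clip3_place (a point): Point fixed to the board: where the middle of clip3's hinge (along the board's y) is with the lid home and the feet at 0; the true hinge is straight above, by the feet's 0 to 16 mm plus the lid's height. -x 45 and -y 66 mm from the board's centre, 12 mm above the lid's underside. The clip is 44 long from its hinge (towards -x when flat), 30 wide, 4 thick (hinge line at mid-thickness); its end bends down 25 mm outside the rim.
- clip4 (a joint): Angle of the grey clip at the board's +x -y corner (clip2 is diagonally across), rad: 0 = flat, snapped over the rim, hard stop; 1.57 = upright. Starts at 1.0 to 1.5, stays where left. Near the end its barb rides over the rim: resistance grows from 0.15 rad on to a peak at about 0.09 rad (felt 30 mm from the hinge: about 6 N on the first clip, up to 11 N on the last), then it snaps to 0 and stays. Snaps only if the lid is home.
- clip4_place (a point): Point fixed to the board: where the middle of clip4's hinge (along the board's y) is with the lid home and the feet at 0; the true hinge is straight above, by the feet's 0 to 16 mm plus the lid's height. +x 45 and -y 66 mm from the board's centre, 12 mm above the lid's underside. The clip is 44 long from its hinge (towards +x when flat), 30 wide, 4 thick (hinge line at mid-thickness); its end bends down 25 mm outside the rim.
- wedge_big: Bystander: yellow cheese wedge, 130 mm long, 75 high, beside the board's +y end. Origin under its middle.
- wedge_small: Bystander: grey-rinded wedge, 110 mm long, 45 high, beside the board's -y end. Origin under its middle.
- relish: Bystander: glass jar, 56 mm across, 75 high, beyond the board's +x side. Origin: centre of its underside.
- small_wheel: Bystander: pale cheese wheel, 94 mm across, 36 high, beyond the board's +x side. Origin: centre of its underside.
- spreader: Bystander: spatula 200 mm long lying to the left. Origin under its middle.
- block: Bystander: cheese block 100 by 70 by 60 mm to the right. Origin: centre of its underside.

How it is judged:
On the way, in this order (a step that is already met when the one before it is completed fails the run):
1. the lid is pressed fully home (less than 1.5 mm proud) while all four clips are still open (value of joint lid below 0.0015 m and value of joint each of clip1, clip2, clip3, clip4 above 0.05 rad), for 0.1 s.
2. one clip is snapped shut, the others open (value of joint lid below 0.0015 m and ((value of joint clip1 below 0.05 rad and value of joint each of clip2, clip3, clip4 above 0.05 rad) or (value of joint each of clip1, clip3, clip4 above 0.05 rad and value of joint clip2 below 0.05 rad) or (value of joint each of clip1, clip2, clip4 above 0.05 rad and value of joint clip3 below 0.05 rad) or (value of joint each of clip1, clip2, clip3 above 0.05 rad and value of joint clip4 below 0.05 rad))), for 0.1 s.
3. the clip at the opposite corner is shut too, the other two still open (value of joint lid below 0.0015 m and ((value of joint each of clip1, clip3 below 0.05 rad and value of joint each of clip2, clip4 above 0.05 rad) or (value of joint each of clip1, clip3 above 0.05 rad and value of joint each of clip2, clip4 below 0.05 rad))), for 0.1 s.
4. a third clip is shut (value of joint lid below 0.0015 m and ((value of joint clip1 above 0.05 rad and value of joint each of clip2, clip3, clip4 below 0.05 rad) or (value of joint each of clip1, clip3, clip4 below 0.05 rad and value of joint clip2 above 0.05 rad) or (value of joint each of clip1, clip2, clip4 below 0.05 rad and value of joint clip3 above 0.05 rad) or (value of joint each of clip1, clip2, clip3 below 0.05 rad and value of joint clip4 above 0.05 rad))), for 0.1 s.
5. all four clips are shut (value of joint lid below 0.0015 m and value of joint each of clip1, clip2, clip3, clip4 below 0.05 rad), for 0.1 s.
At the end, for the whole second after the job is handed in: The lid is home (less than 1.5 mm proud) and all four clips are snapped flat (each less than 0.05 rad from its stop) and stay so (all of step 5); the robot touches nothing.
It fails at once if the robot presses on the tub, its lid or a clip with more than 30 N (contact force between any of the fingers, the arm and board above 30 N).
It fails at once if two clips that are not at opposite corners are shut while the other two are open ((value of joint each of clip1, clip2 below 0.05 rad and value of joint each of clip3, clip4 above 0.05 rad) or (value of joint each of clip1, clip4 above 0.05 rad and value of joint each of clip2, clip3 below 0.05 rad) or (value of joint each of clip1, clip2 above 0.05 rad and value of joint each of clip3, clip4 below 0.05 rad) or (value of joint each of clip1, clip4 below 0.05 rad and value of joint each of clip2, clip3 above 0.05 rad)).
It fails at once if a clip is pressed flat while the lid still stands more than 2 mm proud (value of joint lid above 0.002 m and value of joint any of clip1, clip2, clip3, clip4 below 0.05 rad).
It fails at once if another thing on the counter is moved by more than 25 mm (distance of any of wedge_big, wedge_small, relish, small_wheel, spreader, block from where it was at the start of the episode above 0.025 m).
It also fails if it takes over 72 s, if anything falls off the work surface, if the arm or the gripper's body presses on something with over 40 N, if the wrist force passes 120 N, or if a joint passes its speed limit or range.

### The arm

A 6-joint arm with a two-finger parallel gripper is mounted at the origin on the work surface. World frame = base frame: x ahead of the robot, y to its left, z up, the work surface at z = 0. Lengths are in m, angles in rad, forces in N, time in s.
With the tool pointing down it reaches from about 0.3 to 0.75 m from the base axis. Payload 8.5 kg.
Tool frame: the origin (TCP) lies between the finger pads; the fingertips stand 19 mm ahead of it and the grasp point (between the pads) is the TCP; z points along the fingers, y is the direction in which the jaws open and shut (so a half turn about z gives the same grasp; the last joint's range is limited). The gripper opens to 85 mm and grips with 20 to 120 N. Pads are 22 mm wide; open, the fingers measure 114 mm over their backs; the gripper's body (76 mm by 85 mm) begins 54 mm behind the grasp point. The pads swing forward as they close: fully open they stand 13 mm farther back than shut.
Start: joints at [-1.436, 0.381, 1.297, -0, 1.464, -0.215], TCP at [0.188, -0.517, 0.25] pointing down, gripper open.
Joint ranges: [-3.11, 3.11], [-0.89, 2.33], [0.22, 2.48], [-1.42, 4.56], [0.17, 2.85], [-2.88, 2.88]. Speed limits (rad/s): [2.39, 2.39, 3.14, 3.14, 3.14, 3.14].

### API

Orientations are given as a unit quaternion [w, x, y, z].
In Python, from plant import r, get_image, ticket gives the robot as it stands.
- The arm moves only by the tool servo_tool, never from a script. Its argument "plan" is one flat list of numbers, 5 for each row, row after row: the shift along the tool's x, y, z in mm, then the turn about the tool's z in rad, then the gripper command: -1 is shut, 1 is fully open, values between are in proportion. A call has 1 to 20 rows; each row shifts and turns the pose as measured when the row begins, along the tool's axes as they then stand; what a row does not reach is not made up. A row lasts 1/12 s, in which the tool goes at most 41.7 mm and 7.16 degrees, less where a joint would pass 70% of its speed; a pose out of reach is approached as far as the arm can. A call is refused whole if a number of a shift passes 41.7 or a number of a turn 0.125, either way. A call with a gripper value outside its range is refused whole. The fingers move at their own pace and stop on an object; "squeeze" is the grip in N (left out, the last holds). Time passes only in rows, so rows that do not move let the fingers close. It gives the time, the measured TCP pose, the force and the opening at its end, in the units of the state.
- r.get_state(): the state, without advancing time (a new reading comes with each control period).
- get_image(name): name is "scene" or "top"; returns a dict with "img" (384x512x3 uint8, red, green, blue), "fx", "fy", "cx", "cy" (pixels), "pose" (4x4, takes a point from camera to world coordinates). Camera axes: x right, y up, looking along -z (the intrinsics and any distortion apply to the point x, -y, -z); pixel columns grow to the right and rows downward; lengths in m; the calibration is good to about 2 mm. A picture is of the moment at which its call begins. There is no depth.
- ticket.finish_job(): hands the job in, once; it reports no verdict.
The state is a dict: "time_s": time; "joint_positions": joint angles; "qd": joint speeds; "tau": joint torques, N m; "tool_pos": TCP position; "ee_rot": TCP orientation; "contact_force": force on the tool from outside, world axes, zero at the start; "ft_torque": the same for the moment, N m; "grip_width": opening from 0.0 (shut) to 1.0 (fully open).
Only numpy, scipy, OpenCV 4.12 (cv2) and the standard library are available. Lean on these libraries where they do the work, as an engineer would, in place of code of your own. Each camera call takes 0.05 s, during which the arm holds its last target. There are 200 camera calls.

## Working session

There is one attempt and no reset: what is moved stays moved. The work goes in short steps, Python scripts to look and compute and a tool call to move; the robot and the scene stay as the last step left them, time stands still between calls to the robot, and variables do not carry over. Pictures are saved under pics/ and viewed, about 8 in all and at most 12, crops included, and the job is handed in when it is done.

Besides the shell and the picture viewer there is one more tool, called as a command line: name --argument value ..., lists and objects as JSON in quotes. servo_tool: Moves the arm, as the interface text tells. Its arguments: {"type":"object","properties":{"plan":{"type":"array"},"squeeze":{"type":"number"}},"required":["plan"]}

```bash
mkdir -p pics; python3 - <<'E'
from plant import r,get_image
import cv2,numpy as np,pickle
s=r.get_state();print(s)
d={}
for n in("top","scene"):
    d[n]=get_image(n);cv2.imwrite(f"pics/{n}0.png",cv2.resize(d[n]["img"][:,:,::-1],None,fx=1.5,fy=1.5,interpolation=cv2.INTER_CUBIC))
    print(n,{k:v for k,v in d[n].items() if k!="img"})
pickle.dump(d,open("d0.pkl","wb"))
E
```

```text
{'time_s': 0.0, 'joint_positions': array([-1.43633373e+00,  3.81244071e-01,  1.29826320e+00, -1.65627266e-05,
        1.46363065e+00, -2.15289646e-01]), 'qd': array([ 0.001249  ,  0.00064829, -0.00095701,  0.00038079, -0.00047576,
        0.00098689]), 'tau': array([ 1.45415447e-04, -4.48459876e+01, -2.31280392e+01, -1.15905432e-04,
        4.68061451e-03, -1.64584412e-05]), 'tool_pos': array([ 0.18842817, -0.51642845,  0.24968513]), 'ee_rot': array([-7.72330917e-04,  9.84747650e-01,  1.73986977e-01,  2.29897216e-05]), 'contact_force': array([ 0.48684208,  0.29923652, -0.4770612 ]), 'ft_torque': array([-0.06029817, -0.02932233,  0.04117131]), 'grip_width': 0.9953477327789465}
top {'fx': 388.0989933484933, 'fy': 388.0989933484933, 'cx': 257.47521560510415, 'cy': 188.15905127562135, 'pose': array([[ 0.02091626,  0.9866534 , -0.16148556,  0.4451502 ],
       [-0.99969317,  0.0227836 ,  0.00972021,  0.0182898 ],
       [ 0.0132697 ,  0.1612327 ,  0.98682721,  1.22432055],
       [ 0.        ,  0.        ,  0.        ,  1.        ]])}
scene {'fx': 367.02629871761246, 'fy': 367.02629871761246, 'cx': 254.47679165660998, 'cy': 198.3930186332578, 'pose': array([[ 0.11866173, -0.73470933,  0.66792335,  1.46957769],
       [ 0.99292013,  0.09145012, -0.07580565, -0.0892466 ],
       [-0.00538655,  0.67218976,  0.74035931,  1.05189646],
       [ 0.        ,  0.        ,  0.        ,  1.        ]])}
```

View pics/top0.png

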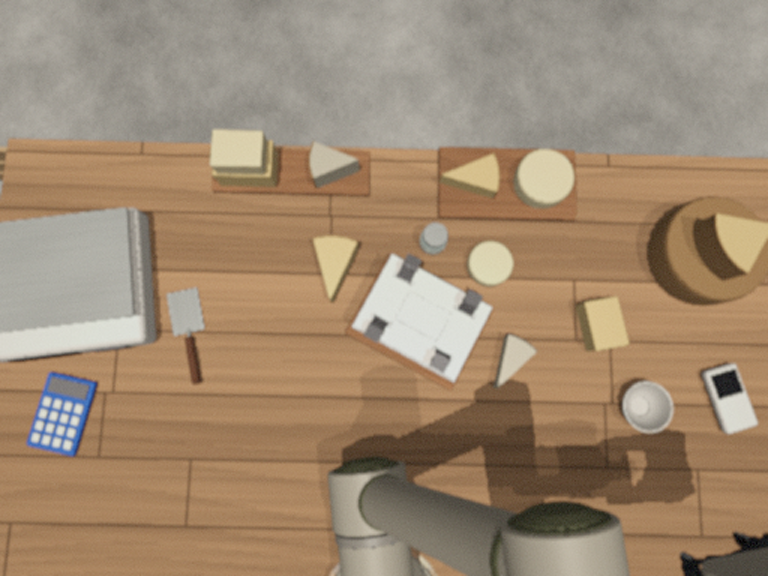

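View pics/scene0.png

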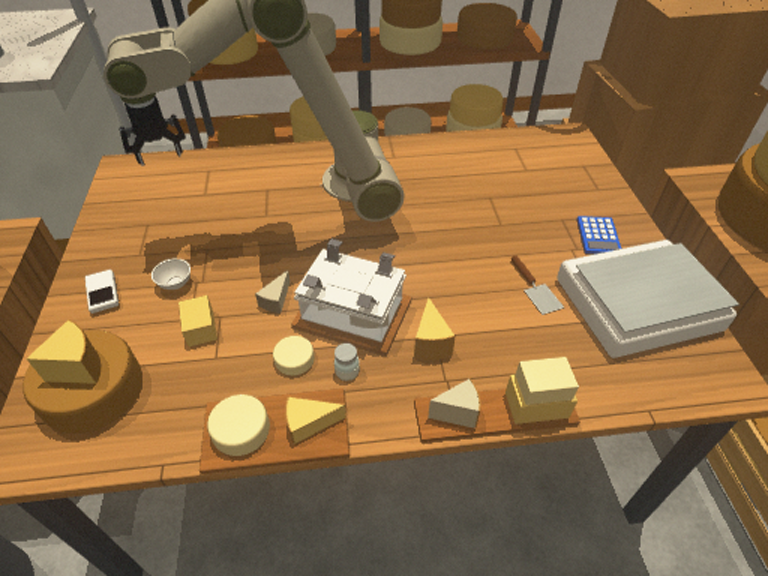

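The top view shows the lid as a white quad with corners near (393,254), (492,308), (455,383) and (350,325). The relish is on its +x side and wedge_big on its +y side. The clips stand upright. I'll enlarge both views.

```bash
python3 - <<'E'
import pickle,cv2,numpy as np
d=pickle.load(open("d0.pkl","rb"))
a=d["top"]["img"][160:265,225:335,::-1];b=d["scene"]["img"][150:240,185:285,::-1]
cv2.imwrite("pics/c1.png",cv2.resize(a,(770,735)[:2],interpolation=cv2.INTER_CUBIC)[:600] if 0 else cv2.resize(a,None,fx=5.6,fy=5.6,interpolation=cv2.INTER_CUBIC))
cv2.imwrite("pics/c2.png",cv2.resize(b,None,fx=6,fy=6,interpolation=cv2.INTER_CUBIC))
E
```

```text
(no output)
```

View pics/c1.png

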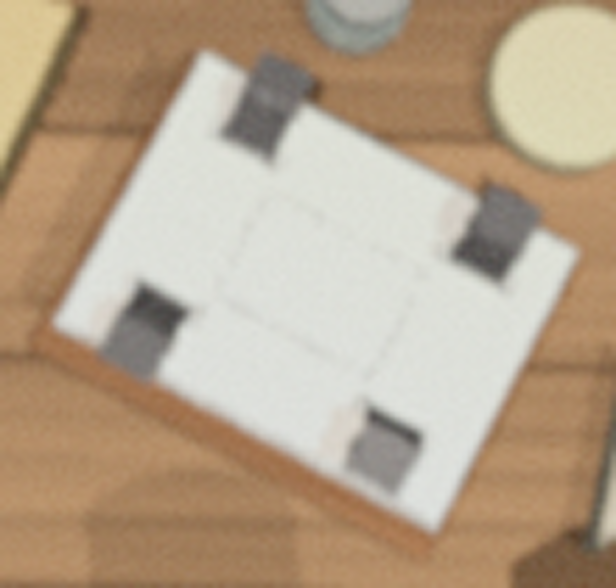

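View pics/c2.png

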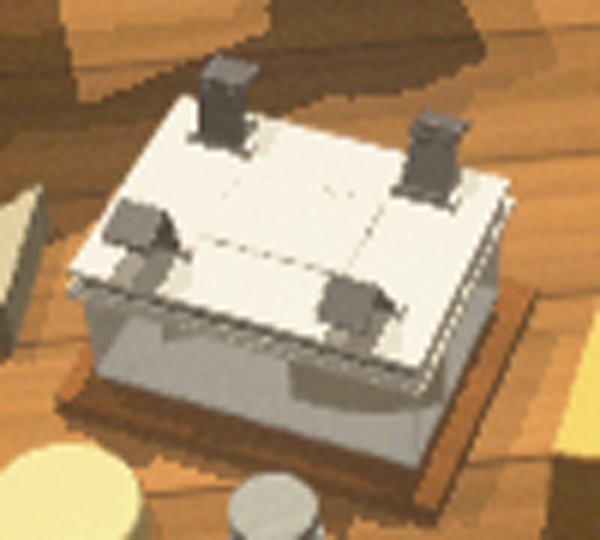

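Top crop, lid top corners: +x+y (203,48), +x-y (580,250), -x-y (437,533), -x+y (52,325). Scene crop, lid corners: +x+y (420,370), +x-y (70,268), -x-y (180,97), -x+y (512,187). Scene crop, board top corners: (432,522), (537,290), (58,403). I'll fit x, y, yaw and lid height to these.

```bash
cat > h.py <<'E'
import numpy as np,pickle
from scipy.optimize import least_squares
def proj(c,P):
    T=np.linalg.inv(c["pose"]);q=np.atleast_2d(P)@T[:3,:3].T+T[:3,3]
    return np.c_[c["cx"]+c["fx"]*q[:,0]/-q[:,2], c["cy"]-c["fy"]*q[:,1]/-q[:,2]]
def b2w(p,P):
    P=np.atleast_2d(P).astype(float);c,s=np.cos(p[2]),np.sin(p[2])
    return np.c_[p[0]+c*P[:,0]-s*P[:,1],p[1]+s*P[:,0]+c*P[:,1],P[:,2]]
E
python3 - <<'E'
from h import *
d=pickle.load(open("d0.pkl","rb"))
L=lambda z:np.array([[.079,.109,z],[.079,-.109,z],[-.079,-.109,z],[-.079,.109,z]])
B=np.array([[.095,.125,.016],[.095,-.125,.016],[-.095,-.125,.016],[-.095,.125,.016]])
tp=(np.array([[203,48],[580,250],[437,533],[52,325]])+.5)/5.6-.5+[225,160]
sp=(np.array([[420,370],[70,268],[180,97],[512,187]])+.5)/6-.5+[185,150]
sb=(np.array([[432,522],[58,403],[537,290]])+.5)/6-.5+[185,150]
tb=(np.array([[432,552],[35,332]])+.5)/5.6-.5+[225,160]
def f(p,full=0):
    l=b2w(p,L(p[3]))
    b=b2w(p,B)
    e=[proj(d["top"],l)-tp,proj(d["scene"],l)-sp,proj(d["scene"],b[[0,1,3]])-sb,proj(d["top"],b[2:])-tb]
    return e if full else np.concatenate(e).ravel()
s=least_squares(f,[.45,0,-.5,.12],loss="soft_l1")
print(s.x,np.degrees(s.x[2]));[print(e.round(2)) for e in f(s.x,1)]
print("feet+lid",s.x[3]-.109)
for n,q in [("top",1),("scene",1)]:
  pass
J=s.jac;print(np.sqrt(np.diag(np.linalg.inv(J.T@J)))*.5)
np.save("p.npy",s.x)
for i,(x,y) in enumerate([(45,66),(-45,66),(-45,-66),(45,-66)]): print(i+1,b2w(s.x,[x/1e3,y/1e3,0]).round(4))
E
```

```text
[ 0.56583361 -0.06232041 -0.47733366  0.11860056] -27.349204303311645
[[ 0.22 -0.25]
 [-0.46 -0.68]
 [-0.24 -2.29]
 [ 0.79 -2.18]]
[[-0.44  0.28]
 [-0.95  0.64]
 [-0.18  0.04]
 [-0.34 -0.72]]
[[ 0.41 -1.6 ]
 [-1.35 -0.92]
 [ 0.14 -0.59]]
[[-1.39  1.41]
 [-1.7   1.65]]
feet+lid 0.00960056291810854
[0.00085675 0.00056459 0.00468034 0.00151931]
1 [[ 0.6361 -0.0244  0.    ]]
2 [[0.5562 0.017  0.    ]]
3 [[ 0.4955 -0.1003  0.    ]]
4 [[ 0.5755 -0.1416  0.    ]]
```

servo_tool --plan '[34, -19.8, 0, 0, -1, 34, -19.8, 0, 0, -1, 34, -19.8, 0, 0, -1, 34, -19.8, 0, 0, -1, 34, -19.8, 0, 0, -1, 34, -19.8, 0, 0, -1, 34, -19.8, 0, 0, -1, 34, -19.8, 0, 0, -1, 34, -19.8, 0, 0, -1, 34, -19.8, 0, 0, -1, 34, -19.8, 0, 0, -1, 34, -19.8, 0, 0, -1, 34, -19.8, 0, 0, -1, 34, -19.8, 0, 0, -1]'

```text
time_s: 1.27
tool_pos: [0.5512, -0.0782, 0.246]
ee_rot: [-0.004, 0.986, 0.168, -0.002]
contact_force: [0.4, -0.6, 0.8]
grip_width: -0.0
```

servo_tool --plan '[0, 0, 0, -0.12, -1, 0, 0, 0, -0.12, -1, 0, 0, 0, -0.12, -1, 0, 0, 0, -0.12, -1, 0, 0, 0, -0.12, -1, 0, 0, 0, -0.12, -1, 0, 0, 0, 0, -1]'

```text
time_s: 1.85
tool_pos: [0.5547, -0.0686, 0.242]
ee_rot: [-0.008, 0.855, 0.518, -0.002]
contact_force: [-0.0, -1.1, -0.9]
grip_width: -0.001
```

```bash
cat >> h.py <<'E'
def rel(r):
    "tip in board frame (mm), tool yaw error, force in board frame"
    p=np.load("p.npy");s=r.get_state();t=s["tool_pos"];c,q=np.cos(p[2]),np.sin(p[2])
    dx,dy=t[0]-p[0],t[1]-p[1]
    from scipy.spatial.transform import Rotation as R
    M=R.from_quat(np.roll(s["ee_rot"],-1)).as_matrix();F=s["contact_force"]
    print("t%.2f board xy mm %.1f %.1f tipz %.1f"%(s["time_s"],1e3*(c*dx+q*dy),1e3*(c*dy-q*dx),1e3*t[2]-19),"turn needed %.3f"%(np.arctan2(M[1,1],M[0,1])-p[2]),"tilt",M[:,2].round(3),"F(world)",F.round(1),"g",round(s["grip_width"],2))
E
python3 -c "
from plant import r;from h import *;rel(r)"
```

```text
t1.85 board xy mm -7.0 -10.7 tipz 223.0 turn needed -0.004 tilt [-0.012  0.011 -1.   ] F(world) [-0.  -1.1 -0.9] g -0.0
```

servo_tool --plan '[3, 2, 25, 0, -1, 3, 2, 25, 0, -1, 3, 2, 20, 0, -1, 2, 1, 8, 0, -1, 0, 0, 0, 0, -1, 0, 0, 0, 0, -1]'

```text
time_s: 2.35
tool_pos: [0.5658, -0.0614, 0.1617]
ee_rot: [-0.007, 0.86, 0.51, -0.002]
contact_force: [-0.7, -0.9, 0.7]
grip_width: 0.001
```

```bash
python3 - <<'E'
from plant import r,get_image
from h import *
import cv2
rel(r)
d={n:get_image(n) for n in("top","scene")};pickle.dump(d,open("d1.pkl","wb"))
p=np.load("p.npy");z=p[3]-.109
a=d["top"]["img"][150:270,220:340,::-1];b=d["scene"]["img"][130:250,175:295,::-1]
o=[]
for n,im,off in(("top",a,(220,150)),("scene",b,(175,130))):
    k=3.3;im=cv2.resize(im,None,fx=k,fy=k,interpolation=cv2.INTER_CUBIC)
    P=[]
    for x,y in((45,66),(-45,66),(-45,-66),(45,-66)):
        P+=[[x/1e3,y/1e3,.113+z]]
    P+=[[sx*.079,sy*.109,.109+z] for sx,sy in((1,1),(1,-1),(-1,-1),(-1,1))]
    for u,v in proj(d[n],b2w(p,P)): cv2.circle(im,(int((u-off[0]+.5)*k),int((v-off[1]+.5)*k)),2,(0,0,255),-1)
    o.append(im)
cv2.imwrite("pics/m1.png",np.hstack(o))
E
```

```text
t2.35 board xy mm -0.5 0.8 tipz 142.7 turn needed -0.023 tilt [-0.01  0.01 -1.  ] F(world) [-0.7 -0.9  0.7] g 0.0
```

View pics/m1.png

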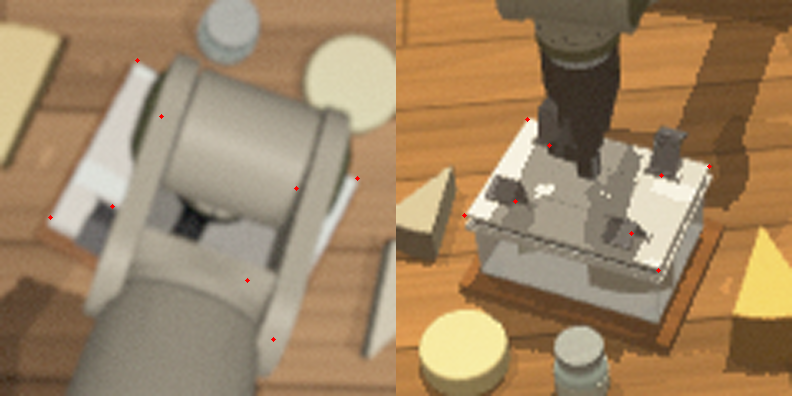

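servo_tool --plan '[0, 0, 3, 0, -1, 0, 0, 3, 0, -1, 0, 0, 2, 0, -1, 0, 0, 2, 0, -1, 0, 0, 2, 0, -1, 0, 0, 0, 0, -1]'

```text
time_s: 2.95
tool_pos: [0.5668, -0.0621, 0.1529]
ee_rot: [-0.004, 0.861, 0.509, 0.001]
contact_force: [0.7, 0.5, 0.1]
grip_width: 0.004
```

servo_tool --plan '[0, 0, 1, 0, -1, 0, 0, 1, 0, -1, 0, 0, 1, 0, -1, 0, 0, 1, 0, -1]'

```text
time_s: 3.28
tool_pos: [0.5669, -0.0621, 0.1488]
ee_rot: [-0.004, 0.861, 0.509, 0.001]
contact_force: [0.5, -0.0, 0.6]
grip_width: -0.001
```

servo_tool --plan '[0, 0, 1, 0, -1, 0, 0, 1, 0, -1, 0, 0, 1, 0, -1]'

```text
time_s: 3.53
tool_pos: [0.5669, -0.0621, 0.1454]
ee_rot: [-0.004, 0.861, 0.509, 0.001]
contact_force: [0.2, 0.5, 0.3]
grip_width: 0.0
```

servo_tool --plan '[0, 0, 1, 0, -1, 0, 0, 1, 0, -1, 0, 0, 1, 0, -1]'

```text
time_s: 3.78
tool_pos: [0.5669, -0.0621, 0.142]
ee_rot: [-0.004, 0.861, 0.509, 0.001]
contact_force: [0.9, 0.3, 0.4]
grip_width: -0.002
```

servo_tool --plan '[0, 0, 1, 0, -1, 0, 0, 1, 0, -1]'

```text
time_s: 3.95
tool_pos: [0.567, -0.0621, 0.1408]
ee_rot: [-0.003, 0.861, 0.509, 0.001]
contact_force: [-3.5, 1.5, 8.2]
grip_width: 0.001
```

servo_tool --plan '[0, 0, 1, 0, -1, 0, 0, 1, 0, -1]'

```text
time_s: 4.12
tool_pos: [0.567, -0.0621, 0.1403]
ee_rot: [-0.003, 0.86, 0.51, 0.001]
contact_force: [-3.3, 0.6, 8.0]
grip_width: 0.0
```

servo_tool --plan '[0, 0, 1, 0, -1, 0, 0, 1, 0, -1]'

```text
time_s: 4.28
tool_pos: [0.567, -0.0621, 0.1401]
ee_rot: [-0.002, 0.86, 0.51, 0.002]
contact_force: [-2.7, 0.7, 6.9]
grip_width: -0.002
```

servo_tool --plan '[0, 0, 1.5, 0, -1, 0, 0, 1.5, 0, -1, 0, 0, 1.5, 0, -1]'

```text
time_s: 4.53
tool_pos: [0.5669, -0.062, 0.1384]
ee_rot: [-0.001, 0.86, 0.51, 0.002]
contact_force: [-2.2, 0.7, 8.5]
grip_width: -0.0
```

servo_tool --plan '[0, 0, 2, 0, -1, 0, 0, 2, 0, -1, 0, 0, 2, 0, -1]'

```text
time_s: 4.78
tool_pos: [0.5669, -0.062, 0.1353]
ee_rot: [0.0, 0.86, 0.51, 0.003]
contact_force: [-3.4, 0.1, 8.5]
grip_width: 0.001
```

servo_tool --plan '[0, 0, 2, 0, -1, 0, 0, 2, 0, -1, 0, 0, 2, 0, -1]'

```text
time_s: 5.03
tool_pos: [0.5669, -0.062, 0.1328]
ee_rot: [0.001, 0.86, 0.51, 0.004]
contact_force: [-6.0, 0.6, 18.1]
grip_width: 0.0
```

servo_tool --plan '[0, 0, 2, 0, -1, 0, 0, 2, 0, -1]'

```text
time_s: 5.2
tool_pos: [0.5669, -0.062, 0.1328]
ee_rot: [0.003, 0.86, 0.51, 0.005]
contact_force: [-5.6, 1.9, 18.4]
grip_width: -0.002
```

servo_tool --plan '[0, 0, 2, 0, -1, 0, 0, 2, 0, -1]'

```text
time_s: 5.37
tool_pos: [0.5668, -0.0619, 0.133]
ee_rot: [0.004, 0.86, 0.51, 0.006]
contact_force: [-6.3, 0.6, 17.1]
grip_width: -0.001
```

servo_tool --plan '[0, 0, -5, 0, -1, 0, 0, -25, 0, -1, 0, 0, -35, 0, -1, 0, 0, 0, 0, -1]'

```text
time_s: 5.7
tool_pos: [0.5654, -0.0617, 0.2007]
ee_rot: [0.004, 0.86, 0.511, 0.005]
contact_force: [0.8, -0.6, 0.2]
grip_width: -0.0
```

```bash
python3 - <<'E'
from plant import r,get_image
from h import *
import cv2
d=pickle.load(open("d0.pkl","rb"))
L=np.array([[.079,.109,.1197],[.079,-.109,.1197],[-.079,-.109,.1197],[-.079,.109,.1197]])
tp=(np.array([[203,48],[580,250],[437,533],[52,325]])+.5)/5.6-.5+[225,160]
sp=(np.array([[420,370],[70,268],[180,97],[512,187]])+.5)/6-.5+[185,150]
def ft(p): return (proj(d["top"],b2w(p,L))-tp)
def fs(p): return (proj(d["scene"],b2w(p,L))-sp)
for n,f in(("top",lambda p:ft(p).ravel()),("scene",lambda p:fs(p).ravel()),("both",lambda p:np.r_[ft(p).ravel(),fs(p).ravel()])):
    s=least_squares(f,[.56,-.06,-.47]);print(n,s.x.round(4),np.abs(f(s.x)).max().round(2))
np.save("p.npy",np.r_[s.x,.1197]);rel(r)
im=get_image("scene");im=cv2.resize(im["img"][130:250,165:305,::-1],None,fx=5,fy=5,interpolation=cv2.INTER_CUBIC);cv2.imwrite("pics/s2.png",im)
E
```

```text
top [ 0.5618 -0.0621 -0.4728] 1.13
scene [ 0.5666 -0.0606 -0.4825] 0.69
both [ 0.563  -0.0615 -0.4759] 1.54
t5.70 board xy mm 2.2 0.9 tipz 181.7 turn needed -0.023 tilt [ 0.013 -0.001 -1.   ] F(world) [ 0.8 -0.6  0.2] g -0.0
```

View pics/s2.png

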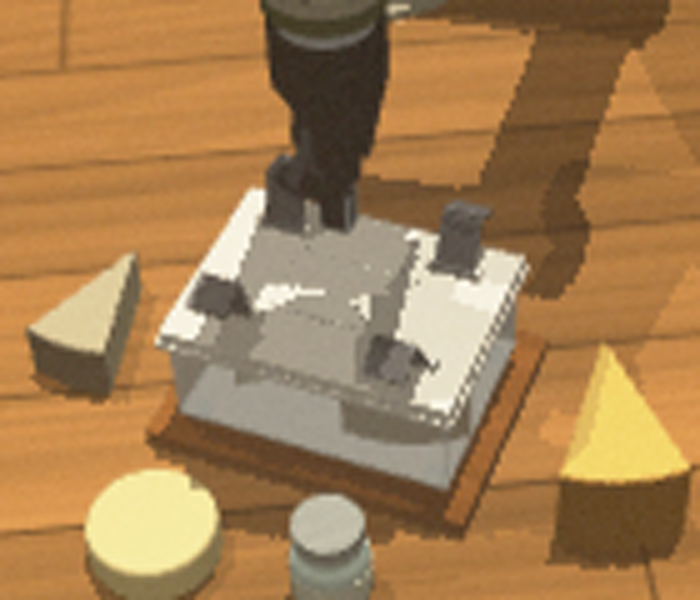

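The lid is down on the rim and all four clips are still open. Next is clip1, at the +x+y corner.

servo_tool --plan '[22, 7, 0, -0.02, -1, 22, 7, 0, 0, -1, 18, 6, 5, 0, -1, 4, 1, 14, 0, -1, 0, 0, 13, 0, -1, 0, 0, 0, 0, -1, 0, 0, 0, 0, -1]'

```text
time_s: 6.33
tool_pos: [0.6152, -0.0105, 0.1608]
ee_rot: [0.001, 0.855, 0.519, 0.002]
contact_force: [0.3, -0.0, 1.4]
grip_width: -0.0
```

```bash
python3 -c "
from plant import r;from h import *;rel(r)"
```

```text
t6.33 board xy mm 23.0 69.2 tipz 141.8 turn needed -0.003 tilt [ 0.005  0.001 -1.   ] F(world) [ 0.3 -0.   1.4] g -0.0
```

servo_tool --plan '[-1, 7, -2, 0, -1, -1, 7, -1, 0, -1, 0, 5, 0, 0, -1, 0, 4, 2, 0, -1, 0, 4, 3, 0, -1, 0, 3, 3, 0, -1]'

```text
time_s: 6.83
tool_pos: [0.6437, -0.0291, 0.1585]
ee_rot: [0.002, 0.855, 0.518, 0.004]
contact_force: [-0.8, 1.7, 1.2]
grip_width: 0.006
```

```bash
python3 -c "
from plant import r;from h import *;rel(r)"
```

```text
t6.83 board xy mm 56.9 65.8 tipz 139.5 turn needed -0.005 tilt [ 0.008  0.    -1.   ] F(world) [-0.8  1.7  1.2] g 0.01
```

servo_tool --plan '[0, 3, 4, 0, -1, 0, 1, 4, 0, -1, 0, 1, 4, 0, -1, 0, 1, 3, 0, -1]'

```text
time_s: 7.17
tool_pos: [0.6508, -0.0327, 0.1426]
ee_rot: [0.003, 0.855, 0.518, 0.005]
contact_force: [-0.3, -0.3, 0.9]
grip_width: -0.002
```

servo_tool --plan '[0, 0, 2, 0, -1]'

```text
time_s: 7.25
tool_pos: [0.6512, -0.0329, 0.1403]
ee_rot: [0.003, 0.855, 0.518, 0.005]
contact_force: [1.8, -0.3, 5.4]
grip_width: -0.002
```

servo_tool --plan '[0, 0, 1, 0, -1, 0, 0, 1, 0, -1]'

```text
time_s: 7.42
tool_pos: [0.6516, -0.0332, 0.1389]
ee_rot: [0.004, 0.855, 0.518, 0.005]
contact_force: [-1.5, -0.8, 6.3]
grip_width: -0.0
```

servo_tool --plan '[0, 0, 1.5, 0, -1, 0, 0, 1.5, 0, -1]'

```text
time_s: 7.58
tool_pos: [0.6517, -0.0334, 0.1374]
ee_rot: [0.005, 0.855, 0.518, 0.006]
contact_force: [-0.4, 1.0, 3.2]
grip_width: -0.001
```

servo_tool --plan '[0, 0, 1.5, 0, -1, 0, 0, 1.5, 0, -1]'

```text
time_s: 7.75
tool_pos: [0.6518, -0.0332, 0.1357]
ee_rot: [0.006, 0.855, 0.518, 0.006]
contact_force: [-1.3, 0.1, 10.0]
grip_width: -0.002
```

servo_tool --plan '[0, 0, 1.5, 0, -1, 0, 0, 1.5, 0, -1]'

```text
time_s: 7.92
tool_pos: [0.652, -0.0332, 0.1349]
ee_rot: [0.007, 0.855, 0.518, 0.007]
contact_force: [-3.6, 0.2, 11.4]
grip_width: -0.003
```

servo_tool --plan '[0, 0, 2, 0, -1, 0, 0, 2, 0, -1]'

```text
time_s: 8.08
tool_pos: [0.652, -0.0333, 0.134]
ee_rot: [0.008, 0.855, 0.519, 0.008]
contact_force: [-4.5, 0.7, 14.5]
grip_width: 0.0
```

servo_tool --plan '[0, 0, -5, 0, -1, 0, 0, -25, 0, -1, 0, -15, -35, 0, -1, 0, -10, 0, 0, -1, 0, 0, 0, 0, -1]'

```text
time_s: 8.5
tool_pos: [0.6262, -0.0206, 0.1992]
ee_rot: [0.006, 0.855, 0.519, 0.006]
contact_force: [0.6, 0.7, -0.5]
grip_width: 0.003
```

```bash
python3 - <<'E'
from plant import r,get_image
from h import *
import cv2
rel(r)
im=get_image("scene");im=cv2.resize(im["img"][140:230,195:285,::-1],None,fx=6,fy=6,interpolation=cv2.INTER_CUBIC);cv2.imwrite("pics/s3.png",im)
E
```

```text
t8.50 board xy mm 37.4 65.3 tipz 180.2 turn needed -0.004 tilt [ 0.016 -0.005 -1.   ] F(world) [ 0.6  0.7 -0.5] g 0.0
```

View pics/s3.png

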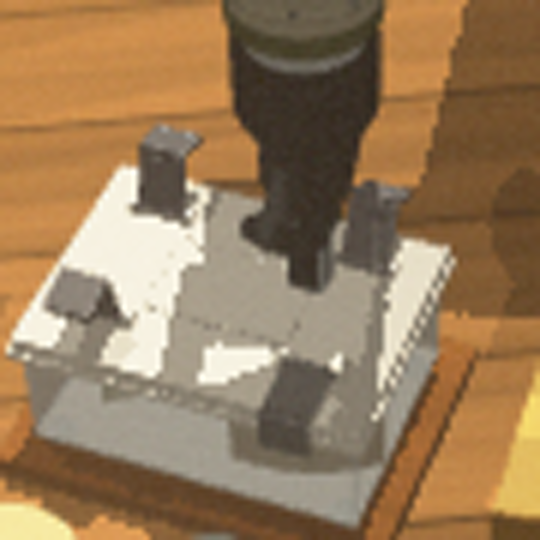

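Clip1 is flat over the rim, with its bend at about (287,435), and the other three are open. Next is clip3, diagonally opposite.

servo_tool --plan '[-33, -15, 0, 0, -1, -33, -15, 0, 0, -1, -33, -15, 0, 0, -1, -28, -13, 0, 0, -1, 0, 0, 14, 0, -1, 0, 0, 14, 0, -1, 0, 0, 0, 0, -1, 0, 0, 0, 0, -1]'

```text
time_s: 9.22
tool_pos: [0.5131, -0.1113, 0.1625]
ee_rot: [0.003, 0.855, 0.519, 0.003]
contact_force: [0.5, -0.6, 0.4]
grip_width: 0.003
```

```bash
python3 -c "
from plant import r;from h import *;rel(r)"
```

```text
t9.22 board xy mm -21.5 -67.2 tipz 143.5 turn needed -0.004 tilt [ 0.009 -0.001 -1.   ] F(world) [ 0.5 -0.6  0.4] g 0.0
```

servo_tool --plan '[0, -6, -2, 0, -1, 0, -6, -2, 0, -1, 0, -5, 0, 0, -1, 0, -5, 1, 0, -1, 0, -5, 2, 0, -1, 0, -4, 3, 0, -1, 0, -3, 3, 0, -1]'

```text
time_s: 9.8
tool_pos: [0.4825, -0.094, 0.159]
ee_rot: [0.005, 0.854, 0.52, 0.005]
contact_force: [0.7, -0.4, 1.3]
grip_width: 0.003
```

```bash
python3 -c "
from plant import r;from h import *;rel(r)"
```

```text
t9.80 board xy mm -56.7 -65.8 tipz 140.0 turn needed -0.001 tilt [ 0.013 -0.004 -1.   ] F(world) [ 0.7 -0.4  1.3] g 0.0
```

servo_tool --plan '[0, -3, 4, 0, -1, 0, -1, 4, 0, -1, 0, -1, 4, 0, -1, 0, -1, 3, 0, -1]'

```text
time_s: 10.13
tool_pos: [0.476, -0.0904, 0.1426]
ee_rot: [0.005, 0.854, 0.52, 0.005]
contact_force: [-1.2, -0.2, 1.5]
grip_width: -0.001
```

servo_tool --plan '[0, 0, 1.5, 0, -1, 0, 0, 1.5, 0, -1]'

```text
time_s: 10.3
tool_pos: [0.4757, -0.0903, 0.139]
ee_rot: [0.004, 0.854, 0.52, 0.004]
contact_force: [-3.3, 1.1, 9.4]
grip_width: -0.004
```

servo_tool --plan '[0, 0, 1.5, 0, -1, 0, 0, 1.5, 0, -1]'

```text
time_s: 10.47
tool_pos: [0.4755, -0.0902, 0.1363]
ee_rot: [0.004, 0.854, 0.52, 0.004]
contact_force: [-3.7, 1.5, 8.8]
grip_width: 0.002
```

servo_tool --plan '[0, 0, 1.5, 0, -1, 0, 0, 1.5, 0, -1]'

```text
time_s: 10.63
tool_pos: [0.4754, -0.0904, 0.1345]
ee_rot: [0.004, 0.854, 0.52, 0.004]
contact_force: [-5.5, 0.8, 16.6]
grip_width: 0.003
```

servo_tool --plan '[0, 0, 1.5, 0, -1, 0, 0, -5, 0, -1, 0, 0, -25, 0, -1, 0, 15, -35, 0, -1, 0, 10, 0, 0, -1, 20, 0, 0, 0, -1, 25, 0, 0, 0, -1, 0, 0, 0, 0, -1]'

```text
time_s: 11.3
tool_pos: [0.5203, -0.0622, 0.2017]
ee_rot: [0.005, 0.855, 0.519, 0.005]
contact_force: [-0.4, -0.5, -0.2]
grip_width: 0.004
```

```bash
python3 - <<'E'
from plant import r,get_image
from h import *
import cv2
rel(r)
im=get_image("scene");im=cv2.resize(im["img"][140:230,185:285,::-1],None,fx=6,fy=6,interpolation=cv2.INTER_CUBIC);cv2.imwrite("pics/s4.png",im)
E
```

```text
t11.30 board xy mm -37.6 -20.3 tipz 182.7 turn needed -0.004 tilt [ 0.013 -0.003 -1.   ] F(world) [-0.4 -0.5 -0.2] g 0.0
```

View pics/s4.png

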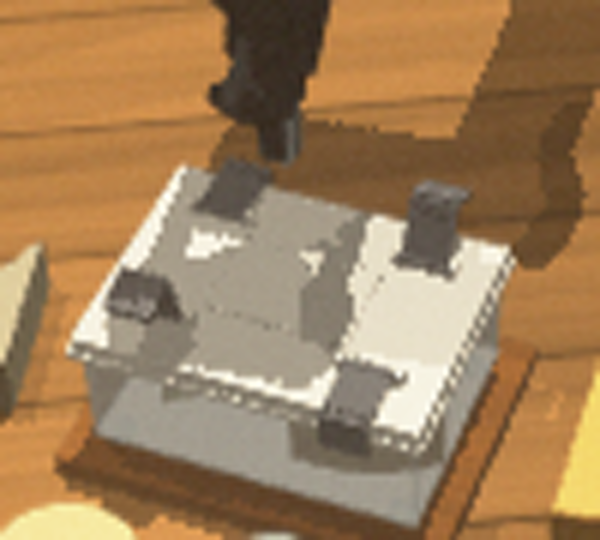

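Clip1 at (355,405) and clip3 at (233,188) both lie flat, and clips 2 and 4 are upright. Next is clip2.

servo_tool --plan '[25, 8, 0, 0, -1, 28, 8, 0, 0, -1, 22, 2, 0, 0, -1, 8, 0, 0, 0, -1, 0, 0, 14, 0, -1, 0, 0, 16, 0, -1, 0, 0, 4, 0, -1, 0, 0, 0, 0, -1]'

```text
time_s: 12.02
tool_pos: [0.5752, -0.0004, 0.1639]
ee_rot: [0.005, 0.855, 0.518, 0.002]
contact_force: [0.9, -0.0, 0.7]
grip_width: 0.0
```

```bash
python3 -c "
from plant import r;from h import *;rel(r)"
```

```text
t12.02 board xy mm -17.2 59.9 tipz 144.9 turn needed -0.006 tilt [ 0.009 -0.005 -1.   ] F(world) [ 0.9 -0.   0.7] g 0.0
```

servo_tool --plan '[3, -6, -1, 0, -1, 2, -6, -2, 0, -1, 0, -6, -1, 0, -1, 0, -5, 1, 0, -1, 0, -5, 1, 0, -1, 0, -5, 3, 0, -1, 0, -4, 3, 0, -1, 0, -3, 3, 0, -1]'

```text
time_s: 12.68
tool_pos: [0.5392, 0.0229, 0.1599]
ee_rot: [0.007, 0.856, 0.517, 0.005]
contact_force: [0.2, -0.2, 1.6]
grip_width: -0.0
```

```bash
python3 -c "
from plant import r;from h import *;rel(r)"
```

```text
t12.68 board xy mm -59.8 64.1 tipz 140.9 turn needed -0.007 tilt [ 0.015 -0.007 -1.   ] F(world) [ 0.2 -0.2  1.6] g -0.0
```

servo_tool --plan '[1, -1, 4, 0, -1, 0, -1, 4, 0, -1, 0, -1, 4, 0, -1, 0, 0, 4, 0, -1]'

```text
time_s: 13.02
tool_pos: [0.5365, 0.0257, 0.1426]
ee_rot: [0.007, 0.856, 0.517, 0.005]
contact_force: [-1.0, 0.0, 1.7]
grip_width: 0.005
```

servo_tool --plan '[0, 0, 1.5, 0, -1, 0, 0, 1.5, 0, -1]'

```text
time_s: 13.18
tool_pos: [0.5364, 0.026, 0.1389]
ee_rot: [0.006, 0.856, 0.517, 0.004]
contact_force: [-2.6, 1.9, 10.3]
grip_width: 0.002
```

servo_tool --plan '[0, 0, 1.5, 0, -1, 0, 0, 1.5, 0, -1]'

```text
time_s: 13.35
tool_pos: [0.5365, 0.0263, 0.1371]
ee_rot: [0.006, 0.856, 0.517, 0.005]
contact_force: [-5.0, 1.0, 13.1]
grip_width: 0.001
```

servo_tool --plan '[0, 0, 1.5, 0, -1, 0, 0, 1.5, 0, -1]'

```text
time_s: 13.52
tool_pos: [0.5365, 0.0264, 0.1351]
ee_rot: [0.006, 0.856, 0.517, 0.005]
contact_force: [-3.9, 1.3, 10.5]
grip_width: -0.003
```

servo_tool --plan '[0, 0, 1.5, 0, -1, 0, 0, 1.5, 0, -1]'

```text
time_s: 13.68
tool_pos: [0.5367, 0.0266, 0.1338]
ee_rot: [0.006, 0.856, 0.518, 0.006]
contact_force: [-6.0, 2.0, 14.6]
grip_width: 0.001
```

servo_tool --plan '[0, 0, 1.5, 0, -1, 0, 0, -5, 0, -1, 0, 0, -25, 0, -1, 0, 15, -35, 0, -1, 0, 10, 0, 0, -1, -20, 0, 0, 0, -1, -25, 0, 0, 0, -1, 0, 0, 0, 0, -1]'

```text
time_s: 14.35
tool_pos: [0.5385, -0.0265, 0.2008]
ee_rot: [0.008, 0.855, 0.518, 0.006]
contact_force: [-0.5, 0.4, -0.5]
grip_width: 0.004
```

```bash
python3 - <<'E'
from plant import r,get_image
from h import *
import cv2
rel(r)
im=get_image("scene");im=cv2.resize(im["img"][140:230,185:285,::-1],None,fx=6,fy=6,interpolation=cv2.INTER_CUBIC);cv2.imwrite("pics/s5.png",im)
E
```

```text
t14.35 board xy mm -37.8 19.8 tipz 181.8 turn needed -0.005 tilt [ 0.018 -0.007 -1.   ] F(world) [-0.5  0.4 -0.5] g 0.0
```

View pics/s5.png

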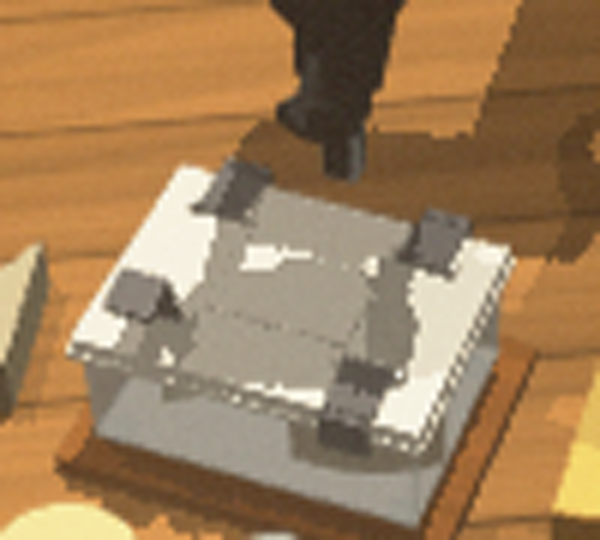

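Clip2 at (440,240) is flat as well. Clip4 is the last one open.

servo_tool --plan '[-25, 18, 0, 0, -1, -28, 19, 0, 0, -1, -26, 16, 0, 0, -1, -8, 6, 0, 0, -1, 0, 0, 14, 0, -1, 0, 0, 16, 0, -1, 0, 0, 4, 0, -1, 0, 0, 0, 0, -1]'

```text
time_s: 15.07
tool_pos: [0.5554, -0.1312, 0.1642]
ee_rot: [0.007, 0.855, 0.519, 0.007]
contact_force: [1.0, -0.2, 0.7]
grip_width: -0.002
```

```bash
python3 -c "
from plant import r;from h import *;rel(r)"
```

```text
t15.07 board xy mm 25.2 -65.5 tipz 145.2 turn needed -0.003 tilt [ 0.019 -0.004 -1.   ] F(world) [ 1.  -0.2  0.7] g -0.0
```

servo_tool --plan '[0, 5, -1, 0, -1, 0, 5, -1, 0, -1, 0, 5, 0, 0, -1, 0, 5, 1, 0, -1, 0, 4, 2, 0, -1, 0, 3, 3, 0, -1, 0, 3, 3, 0, -1]'

```text
time_s: 15.65
tool_pos: [0.5864, -0.1444, 0.1609]
ee_rot: [0.009, 0.854, 0.52, 0.008]
contact_force: [-0.5, -0.1, 0.9]
grip_width: -0.001
```

```bash
python3 -c "
from plant import r;from h import *;rel(r)"
```

```text
t15.65 board xy mm 58.7 -63.0 tipz 141.9 turn needed -0.001 tilt [ 0.023 -0.006 -1.   ] F(world) [-0.5 -0.1  0.9] g -0.0
```

servo_tool --plan '[-2, 2, 4, 0, -1, -1, 1, 4, 0, -1, 0, 1, 4, 0, -1, 0, 1, 4, 0, -1, 0, 0, 2, 0, -1]'

```text
time_s: 16.07
tool_pos: [0.5915, -0.1507, 0.1414]
ee_rot: [0.01, 0.854, 0.52, 0.009]
contact_force: [0.9, -0.1, 4.9]
grip_width: 0.0
```

servo_tool --plan '[0, 0, 1.5, 0, -1, 0, 0, 1.5, 0, -1]'

```text
time_s: 16.23
tool_pos: [0.5922, -0.1509, 0.1392]
ee_rot: [0.011, 0.854, 0.52, 0.01]
contact_force: [-1.9, 1.2, 11.3]
grip_width: -0.002
```

servo_tool --plan '[0, 0, 1.5, 0, -1, 0, 0, 1.5, 0, -1]'

```text
time_s: 16.4
tool_pos: [0.5926, -0.1509, 0.1384]
ee_rot: [0.012, 0.854, 0.52, 0.011]
contact_force: [-3.4, 1.4, 11.8]
grip_width: 0.002
```

servo_tool --plan '[0, 0, 1.5, 0, -1, 0, 0, 1.5, 0, -1]'

```text
time_s: 16.57
tool_pos: [0.5928, -0.1508, 0.1379]
ee_rot: [0.013, 0.854, 0.52, 0.012]
contact_force: [-2.6, 1.3, 10.6]
grip_width: 0.002
```

servo_tool --plan '[0, 0, 1.5, 0, -1, 0, 0, 1.5, 0, -1]'

```text
time_s: 16.73
tool_pos: [0.593, -0.1508, 0.1373]
ee_rot: [0.014, 0.854, 0.52, 0.012]
contact_force: [-2.5, -0.0, 7.8]
grip_width: -0.003
```

servo_tool --plan '[0, 0, 2, 0, -1, 0, 0, 2, 0, -1]'

```text
time_s: 16.9
tool_pos: [0.5931, -0.1509, 0.1354]
ee_rot: [0.016, 0.854, 0.521, 0.013]
contact_force: [-3.2, 0.7, 13.1]
grip_width: 0.0
```

servo_tool --plan '[0, 0, 2, 0, -1, 0, 0, 2, 0, -1]'

```text
time_s: 17.07
tool_pos: [0.5933, -0.1509, 0.1346]
ee_rot: [0.017, 0.853, 0.521, 0.014]
contact_force: [-4.7, 2.7, 15.6]
grip_width: 0.002
```

servo_tool --plan '[0, 0, 1.5, 0, -1, 0, 0, 1.5, 0, -1]'

```text
time_s: 17.23
tool_pos: [0.5933, -0.1508, 0.135]
ee_rot: [0.018, 0.853, 0.521, 0.014]
contact_force: [-4.7, 1.2, 14.8]
grip_width: 0.001
```

Clip4 has reached its hard stop. I'll retreat and check.

servo_tool --plan '[0, 0, -5, 0, -1, 0, 0, -25, 0, -1, 0, 0, -35, 0, -1, 20, -35, -20, 0, -1, 20, -35, -20, 0, -1, 15, -35, 0, 0, -1, 0, -35, 0, 0, -1, 0, -25, 0, 0, -1, 0, 0, 0, 0, -1, 0, 0, 0, 0, -1]'

```text
time_s: 18.07
tool_pos: [0.4616, -0.0227, 0.2339]
ee_rot: [0.016, 0.854, 0.52, 0.013]
contact_force: [0.5, 0.2, 0.3]
grip_width: -0.003
```

```bash
python3 - <<'E'
from plant import r,get_image
from h import *
import cv2
rel(r)
im=get_image("scene");im=cv2.resize(im["img"][140:250,165:300,::-1],None,fx=5.4,fy=5.4,interpolation=cv2.INTER_CUBIC);cv2.imwrite("pics/s6.png",im)
E
```

```text
t18.07 board xy mm -107.9 -12.0 tipz 214.9 turn needed -0.000 tilt [ 0.039 -0.014 -0.999] F(world) [0.5 0.2 0.3] g -0.0
```

View pics/s6.png

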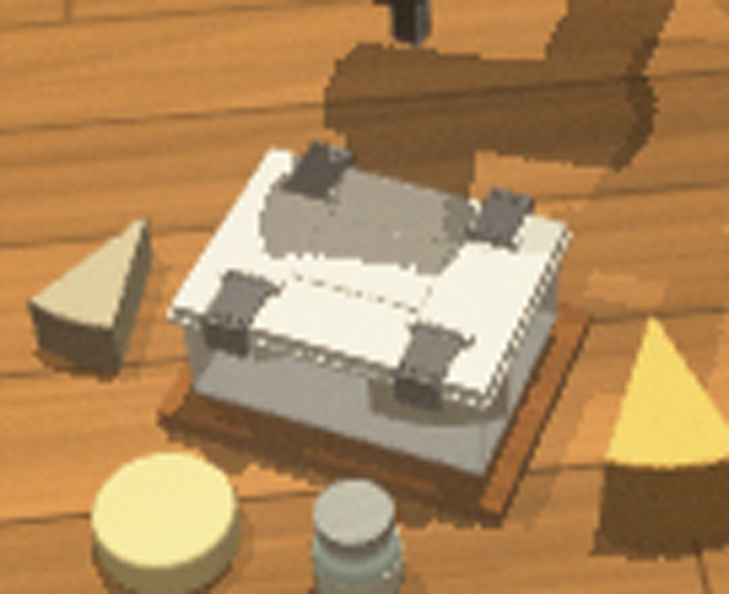

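```bash
python3 -c "
from plant import ticket;print(ticket.finish_job())"
```

```text
the job is handed in; nothing more can be done
None
```

The tub is closed and the job is handed in, at about 18 s of the 72 s allowed; no verdict was reported.

- **Lid:** I pressed it in the middle. It sank about 8 mm and stopped hard under about 18 N.
- **Clips:** I closed them in the order clip1, clip3, clip2, clip4. Each one came down to the same stop, at a TCP height of 0.134–0.135 m. For clips 1, 2 and 4 I felt a resistance peak of 6–13 N and then a drop. Clip3's drop was barely noticeable. The highest upward force I read was about 18 N, but I only read it at the end of each move call.
- **Last check:** The final picture shows all four clips flat over the rim. The tool is well clear with no contact force. The neighbouring things that picture shows look unmoved; I did not measure their positions.
- **Disagreement:** The two cameras differed by about 5 mm on where the board is, so I used a combined fit. The clip stops also felt 1–3 mm lower than the height I worked out from pressing the lid. I never measured the clip angles or the lid height directly.

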